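Knock a stuck pipe joint out of its reaming nest

TASK

A die-cast pipe joint sits tight and sunk in the pocket of the small reaming nest, with nothing to get hold of. Press the nest's ejector lever right down so that the knockout rod pushes the joint up out of the pocket, then lift the joint out and put it in the steel bowl. Keep the bowl upright and leave the other joint and the spanner where they are.

Things in the scene. Friction and masses are not known exactly. Their poses are not given: they have to be found in the camera images.
- nest: Reaming nest bolted to the bench: steel base, grey cheeks, on top an aluminium block 90 x 72 mm (x -44 to +46, y -36 to +36 mm), rim 121 mm above the bench. Origin: on the bench under the knockout rod's axis; z up; the lever runs along -x from its pivot at x = -50, z = 38 mm.
- pocket_rim (a point): Point fixed on the nest: on the rod's axis, at the height of the rim (z = 121 mm). The pocket below is 45 mm deep: 46 x 42 mm (nest x -26 to +20, y -21 to +21), with a slot 27 mm wide going on through the +x end. A spring plunger in the -x wall presses the joint with about 14 N against the pocket's other end, so it stays at whatever height it is pushed or pulled to.
- lever (a joint): Ejector lever's angle in rad: 0 = at rest, grip up; 0.58 = grip pressed right down to its stop. A spring brings it back when let go; pressing takes about 6 to 14 N at the grip.
- lever_grip (a point): Point on top of the middle of the lever's black round grip (22 mm thick, 52 mm long, along the lever); moves with the lever. In the nest's frame (y = 0) it swings on an arc of 116 mm radius round the pivot from x = -137, z = 115 mm at rest down to x = -165, z = 55 mm right down. Nothing lies above or under it.
- rod (a joint): Rise of the knockout rod in m: 0 = top flush with the pocket floor, 0.030 = lever right down. Steel rod of 20 mm diameter that comes up through the hole in the pocket floor; geared to the lever (about 51 mm per rad); it sinks back with the lever.
- stuck_joint: Stuck pipe joint, grey die-cast clamp, 69 x 40 x 45 mm, about 85 g. Origin: middle of underside; z up, round nose to +x; seated, its axes are parallel to the nest's, origin at nest x = 9, z = 76 mm. Its block spans x -33 to +11, y -20 to +20, z 0 to 39 mm, a bolt head on top to 45 mm; grasp across y at about x = -8 mm. Block top: 6 mm below the rim seated, 24 mm above it with the rod up.
- joint_middle (a point): Point inside the stuck pipe clamp, at x = -5, y = 0, z = 20 mm of its frame.
- bowl: Polished steel bowl, loose, 130 g, standing on the bench: 138 mm across the rim, 52 mm high, flat floor about 90 mm across and 5 mm thick, sloping walls. Origin: middle of its underside, z up.
- spare_joint: Another pipe joint like the stuck one, 69 x 40 x 45 mm, standing loose on the bench to the left; bystander. Origin: middle of its underside.
- spanner: Combination spanner, 193 mm long, 8 mm thick, lying on the bench along the pipe frame to the left; bystander. Origin: middle of its underside.

How it is judged (in metres and radians):
On the way:
1. the knockout rod has come up and pushed the stuck joint up in its pocket by at least 20 mm (value of joint rod above 0.02 m and z of stuck_joint in the frame of nest above 0.096 m and horizontal distance between stuck_joint and nest below 0.02 m), for 0.1 s.
At the end, for the whole second after the job is handed in: The joint lies at rest inside the bowl (its middle within 45 mm of the bowl's axis and less than 65 mm above the bowl's underside), and the bowl stands upright on the bench (horizontal distance between joint_middle and bowl below 0.045 m and z of joint_middle in the frame of bowl between 0 and 0.065 m and angle between bowl's own z axis and vertical below 0.1 rad and height (world z) of bowl below 0.01 m and linear speed of each of stuck_joint, bowl below 0.02 m/s); the robot touches nothing.
It fails at once if the spare joint or the spanner is shifted by more than 30 mm (distance of any of spare_joint, spanner from where it was at the start of the episode above 0.03 m).
It fails at once if the bowl is tipped by more than 30 degrees (angle between bowl's own z axis and vertical above 0.52 rad).
It also fails if it takes over 45 s, if anything falls off the work surface, if the arm or the gripper's body presses on something with over 40 N, if the wrist force passes 120 N, or if a joint passes its speed limit or range.

ROBOT

A 6-joint arm with a two-finger parallel gripper is mounted at the origin on the work surface; the furniture and walls round the work are solid. World frame = base frame: x ahead of the robot, y to its left, z up, the work surface at z = 0. Lengths are in mm, angles in rad, forces in N, time in s.
With the tool pointing down it reaches from about 200 to 875 mm from the base axis. Payload 3.4 kg.
Tool frame: the origin (TCP) lies at the very end of the fingers, on their centre line; the grasp point (between the pads) lies behind it (arm.pinch_z is the z of the grasp point in the tool frame, in mm); z points along the fingers, y is the line along which they close (so a half turn about z gives the same grasp; the last joint's range is limited). The gripper opens to 94 mm and grips with 3 to 60 N. Pads are 16 mm wide; open, the fingers measure 119 mm over their backs; the gripper's body (75 mm by 177 mm) begins 78 mm behind the grasp point.
Start: joints at [-1.263, 0.276, 1.505, -0, 1.361, -0.121], TCP at [239.077, -522.979, 205.493] pointing down, gripper open.
Joint ranges: [-2.89, 2.89], [-0.75, 2.08], [0.22, 2.7], [-1.18, 4.32], [0.11, 2.71], [-2.7, 2.7]. Speed limits (rad/s): [2.57, 2.57, 3.14, 3.14, 3.14, 3.14].

INTERFACE

Orientations are given as a unit quaternion [w, x, y, z].
In Python, from cell import arm, cam gives the robot as it stands (arm), with the cameras (cam).
- The arm moves only by the tool shift_gripper, called after ">>>" in YAML: its name, and indented under it one key for each argument. Schema: {"type":"object","properties":{"rows":{"type":"array","items":{"type":"array","prefixItems":[{"type":"array","items":{"type":"number"},"minItems":3,"maxItems":3},{"type":"array","items":{"type":"number"},"minItems":3,"maxItems":3}],"minItems":2,"maxItems":2},"minItems":1,"maxItems":8},"aperture":{"type":"number"},"force":{"type":"number"},"only":{"type":"string"},"quiet":{"type":"boolean"},"lines":{"type":"string"}},"required":["rows"],"additionalProperties":false}. rows is a list of rows, 1 to 8 of them, each written [[dx, dy, dz], [rx, ry, rz]]: dx, dy, dz in mm, then a rotation vector rx, ry, rz in rad; each row shifts and turns the commanded pose from where the row before left it, along the tool's axes as they then stand; what a row does not reach is not made up. A row lasts 1/10 s, in which the tool goes at most 50 mm and 0.15 rad, less where a joint would pass 70% of its speed; a pose out of reach is approached as far as the arm can. aperture is the finger opening in mm, set as the call begins (left out keeps the last). The fingers move at their own pace and stop on an object; force is the grip in N (left out, the last holds). Time passes only in rows, so rows that do not move let the fingers close. The tool returns the time, the measured TCP pose, the force, the opening and the grip force at its end. only (a regular expression) keeps the lines of the reply that match it, lines (a string "A,B") keeps lines A to B, and quiet returns only ok. Input that does not fit is refused with a message, and nothing moves.
- arm.get_state(): the state, without advancing time (a new reading comes with each control period).
- cam.read_camera(name): name is "side" or "top"; returns a dict with "pixels" (420x560x3 uint8, red, green, blue), "fx", "fy", "cx", "cy" (pixels), "pose" (4x4, takes a point from camera to world coordinates). Camera axes: x right, y down, z forward; pixel columns grow to the right and rows downward; lengths in mm; the calibration is good to about 2 mm. A picture is of the moment at which its call begins. There is no depth.
- arm.job_done(): hands the job in; it is judged then, once.
The state is a dict: "t": time; "qpos": joint angles; "joint_vel": joint speeds; "effort": joint torques, N m; "position": TCP position; "eef_rot": TCP orientation; "wrist_force": force on the tool from outside, world axes, zero at the start; "wrist_torque": the same for the moment, N m; "width": finger opening in mm; "gripper_force": force on a finger pad.
Only numpy, scipy, OpenCV 4.12 (cv2) and the standard library are available. Lean on these libraries where they do the work, as an engineer would, in place of code of your own. Each camera call takes 0.05 s, during which the arm holds its last target. There are 200 camera calls.

## Working session

There is one attempt and no reset: what is moved stays moved. The work goes in short steps, Python scripts to look and compute and a tool call to move; the robot and the scene stay as the last step left them, time stands still between calls to the robot, and variables do not carry over. Pictures are saved under pics/ and viewed, at most 10 in all, crops included, and the job is handed in when it is done.

```bash
ls; mkdir -p pics
```

Run:
```python
from cell import arm, cam
import cv2,numpy as np
s=arm.get_state();print(s, arm.pinch_z)
for n in("side","top"):
    c=cam.read_camera(n);cv2.imwrite(f"pics/{n}0.png",c["pixels"][:,:,::-1]);print(n,c["fx"],c["fy"],c["cx"],c["cy"],np.round(c["pose"],3).tolist())
```

```text
cell.py
pics
{'t': 0.0, 'qpos': array([-1.26300835e+00,  2.76610342e-01,  1.50609181e+00, -1.25465298e-05,
        1.36070436e+00, -1.20979064e-01]), 'joint_vel': array([ 8.67328061e-04, -5.66889277e-05, -1.43491418e-04, -8.13953925e-04,
        1.33842062e-03,  3.79337827e-04]), 'effort': array([-4.87612797e-04, -4.04582620e+01, -2.37228101e+01,  7.01658055e-02,
        3.46471975e-02, -1.42435165e-04]), 'position': array([ 238.88841054, -522.41692179,  204.61246664]), 'eef_rot': array([-9.02405004e-04,  9.77107052e-01,  2.12746295e-01, -9.06956212e-05]), 'wrist_force': array([-0.11272276,  0.26161406,  0.21374562]), 'wrist_torque': array([-0.03509308,  0.00418727, -0.01869146]), 'gripper_force': 0.0, 'width': 93.82261588176556} -18.8
side 470.93939941110244 470.93939941110244 277.68675954998724 210.70309630790058 [[0.997, -0.05, 0.063, 452.752], [-0.081, -0.595, 0.8, -793.814], [-0.003, -0.802, -0.597, 814.438], [0.0, 0.0, 0.0, 1.0]]
top 434.823356099796 434.823356099796 272.6687589181722 206.94276841166794 [[-0.026, -0.983, 0.182, 363.62], [-0.999, 0.019, -0.038, 161.473], [0.034, -0.183, -0.982, 960.372], [0.0, 0.0, 0.0, 1.0]]
```

View pics/top0.png

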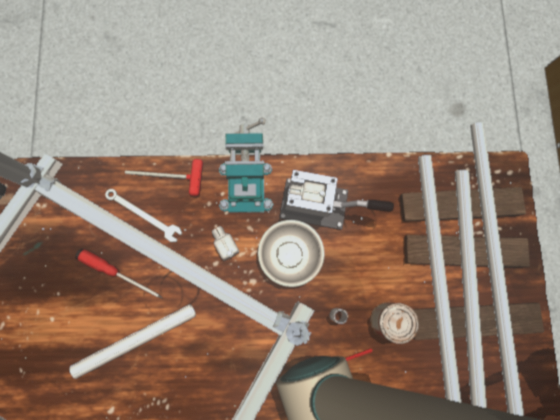

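View pics/side0.png

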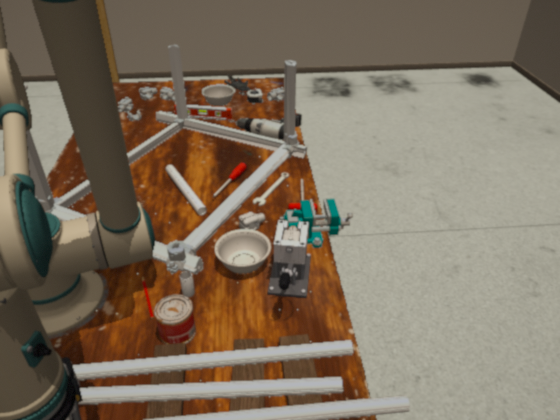

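The top view shows the nest at about (315,195), the lever grip at (380,205), the bowl at (291,253), the spare joint at (224,242) and the spanner at (145,215). In the side view the nest top is at (292,235), the grip at (285,280) and the bowl at (243,252). I'll enlarge both for exact pixels.

Run:
```python
import cv2
t=cv2.imread("pics/top0.png")[160:290,250:410];cv2.imwrite("pics/t1.png",cv2.resize(t,None,fx=4.6,fy=4.6,interpolation=cv2.INTER_CUBIC))
s=cv2.imread("pics/side0.png")[195:305,205:345];cv2.imwrite("pics/s1.png",cv2.resize(s,None,fx=5,fy=5,interpolation=cv2.INTER_CUBIC))
```

```text
(no output)
```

View pics/t1.png

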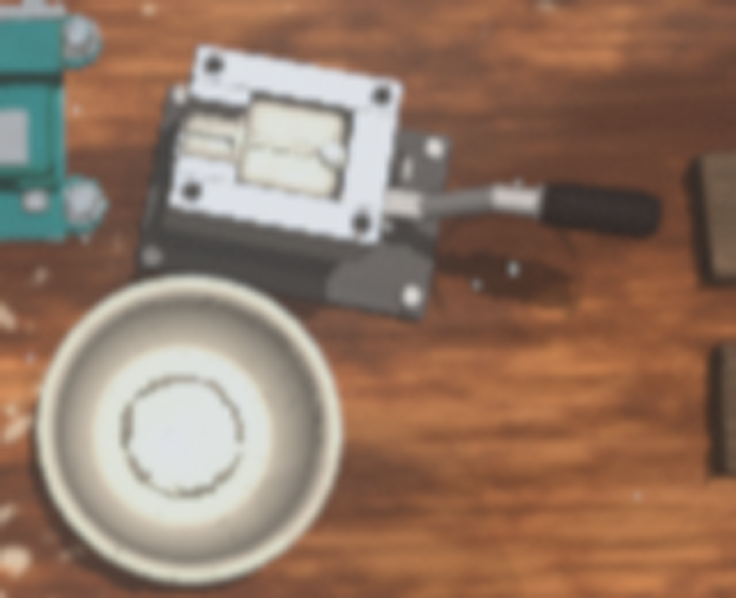

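View pics/s1.png

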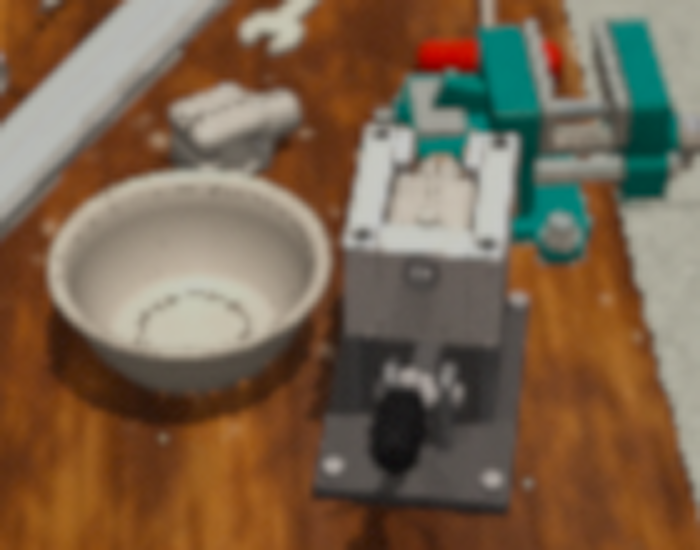

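The top crop shows block corners at (198,47), (403,80), (378,243) and (170,205), the bowl rim centre at about (190,430), and the grip spanning (545,205) to (655,215). The side crop shows block corners at (367,127), (520,130), (503,258) and (345,247), with the bowl rim spanning x 48–330 and y 170–365.

Create h.py:
```python
from cell import arm, cam
import numpy as np
from scipy.spatial.transform import Rotation as R
def ray(c,u,v,z):
    P=np.array(c["pose"]);d=P[:3,:3]@[(u-c["cx"])/c["fx"],(v-c["cy"])/c["fy"],1];o=P[:3,3]
    return (o+d*(z-o[2])/d[2])[:2]
def fit(w,n):
    a=np.array(n,float);b=np.array(w);A=(a-a.mean(0))@[1,1j];B=(b-b.mean(0))@[1,1j]
    th=np.angle((A.conj()*B).sum());r=np.array([[np.cos(th),-np.sin(th)],[np.sin(th),np.cos(th)]])
    t=b.mean(0)-r@a.mean(0);return th,t,r,np.linalg.norm(a@r.T+t-b,axis=1)
def tooltarget(p): # displacement in tool axes
    s=arm.get_state();q=s["eef_rot"];return R.from_quat(q[[1,2,3,0]]).inv().apply(np.array(p)-s["position"])
```

Run:
```python
from h import *
T=cam.read_camera("top");S=cam.read_camera("side")
ft=lambda p:(p[0]/4.6+250-.4,p[1]/4.6+160-.4); fs=lambda p:(p[0]/5+205-.4,p[1]/5+195-.4)
n=[(46,-36),(-44,-36),(-44,36),(46,36)]
wt=[ray(T,*ft(p),121) for p in[(198,47),(403,80),(378,243),(170,205)]]
ws=[ray(S,*fs(p),121) for p in[(520,130),(503,258),(345,247),(367,127)]]
for w in(wt,ws,wt+ws):
    th,t,r,e=fit(w,n*(len(w)//4));print(th,t,e.round(1))
print("grip",t+r@[-137,0])
g=lambda a:np.round(a,1)
print("bowl top",*[g(ray(T,*ft(p),52)) for p in[(38,430),(343,430),(190,277),(190,583)]])
print("bowl side",*[g(ray(S,*fs(p),52)) for p in[(48,265),(330,265),(190,170),(190,365)]])
print("grip",g(ray(T,*ft((603,210)),113)),"spare",g(ray(T,224,242,30)))
print("yaw axes",R.from_quat(arm.get_state()["eef_rot"][[1,2,3,0]]).as_matrix().round(3))
```

```text
1.374762360919222 [550.46165125  48.97906296] [0.6 0.8 0.4 0.5]
1.3869689914197714 [550.82807155  48.49589817] [3.6 1.6 0.8 1.7]
1.3808905961642133 [550.64488235  48.73745757] [0.5 0.5 1.  1.  3.6 1.2 1.  2.2]
grip [524.78389635 -85.79956114]
bowl top [435.1 159.7] [431.9  21. ] [503.7  88.4] [365.2  93.1]
bowl side [365.7  90.2] [503.8  78.6] [436.8 158.9] [433.8  13.4]
grip [520.2 -87.7] spare [462.1 231.5]
yaw axes [[ 0.909  0.416 -0.   ]
 [ 0.416 -0.909  0.001]
 [ 0.    -0.001 -1.   ]]
```

>>> shift_gripper:
  rows:
    - [[0,0,0],[0,0,-0.135]]
    - [[0,0,0],[0,0,-0.135]]
    - [[0,0,0],[0,0,-0.135]]
    - [[0,0,0],[0,0,-0.135]]
    - [[0,0,0],[0,0,-0.135]]
    - [[0,0,0],[0,0,-0.135]]
    - [[0,0,0],[0,0,-0.138]]
    - [[0,0,0],[0,0,0]]
  aperture: 0
  force: 20

```text
t: 1.0
position: [239.0, -522.8, 205.3]
eef_rot: [-0.0, 0.772, 0.635, 0.0]
wrist_force: [1.1, -0.6, -0.5]
width: 33.5
gripper_force: 0.0
```

Run:
```python
from h import *
print(tooltarget([523.5,-86.5,150]),R.from_quat(arm.get_state()["eef_rot"][[1,2,3,0]]).as_matrix().round(3),arm.get_state()["qpos"])
# frame height
def l(c,u,v):
    P=np.array(c["pose"]);return P[:3,3],P[:3,:3]@[(u-c["cx"])/c["fx"],(v-c["cy"])/c["fy"],1]
T=cam.read_camera("top");S=cam.read_camera("side")
for a,b in[((295,325),(178,250)),((40,175),(295,148))]:
    o1,d1=l(T,*a);o2,d2=l(S,*b);x=np.linalg.lstsq(np.c_[d1,-d2],o2-o1,rcond=None)[0];print(o1+d1*x[0],o2+d2*x[1])
```

```text
[483.02966874 194.87253991  55.39497794] [[ 0.193  0.981 -0.   ]
 [ 0.981 -0.193  0.   ]
 [ 0.    -0.    -1.   ]] [-1.26300919e+00  2.76092008e-01  1.50522302e+00  8.66062843e-06
  1.36069347e+00 -1.06868844e+00]
[288.06490245  87.39877411  53.14395424] [278.33411554  86.25139046  54.04803161]
[621.09745265 636.84590053  12.81564164] [626.48649622 637.07443816  14.39464767]
```

>>> shift_gripper:
  rows:
    - [[45,18,0],[0,0,0]]
    - [[45,18,0],[0,0,0]]
    - [[45,18,0],[0,0,0]]
    - [[45,18,0],[0,0,0]]
    - [[45,18,0],[0,0,0]]
    - [[45,18,0],[0,0,0]]
    - [[45,18,0],[0,0,0]]
    - [[45,18,0],[0,0,0]]
  aperture: 0

```text
t: 1.9
position: [450.6, -195.7, 205.7]
eef_rot: [0.0, 0.773, 0.634, 0.0]
wrist_force: [0.5, -1.1, -0.5]
width: 0.4
gripper_force: 0.0
```

>>> shift_gripper:
  rows:
    - [[41,17,8],[0,0,0]]
    - [[41,17,8],[0,0,0]]
    - [[41,17,14],[0,0,0]]
    - [[0,0,15],[0,0,0]]
    - [[0,0,10],[0,0,0]]
    - [[0,0,0],[0,0,0]]
    - [[0,0,0],[0,0,0]]

```text
t: 2.6
position: [523.3, -87.4, 150.7]
eef_rot: [0.0, 0.773, 0.635, -0.0]
wrist_force: [-0.7, -0.2, 0.2]
width: 0.5
gripper_force: 0.0
```

Run:
```python
from h import *
import cv2
print(tooltarget([523.5,-86.5,120]))
c=cam.read_camera("top");s=cam.read_camera("side")
a=c["pixels"][150:290,250:450,::-1];b=s["pixels"][195:335,205:405,::-1]
cv2.imwrite("pics/p2.png",cv2.resize(np.vstack([a,b]),None,fx=2.1,fy=2.1))
```

```text
[9.40125684e-01 1.67812594e-02 3.06706765e+01]
```

View pics/p2.png

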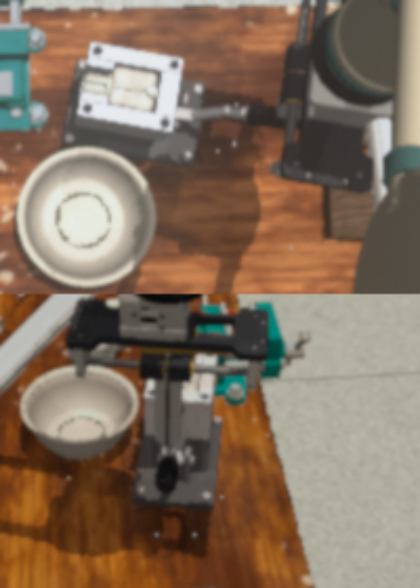

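In the top panel the closed fingers sit over the grip at about (290,110). In the side panel they are directly above the black grip at (168,470). Next I press along the arc.

>>> shift_gripper:
  rows:
    - [[0,0,20],[0,0,0]]
    - [[0,0,14],[0,0,0]]
    - [[-5,0,7],[0,0,0]]
    - [[-5,0,7],[0,0,0]]
    - [[-4,0,7],[0,0,0]]
    - [[-4,0,8],[0,0,0]]
    - [[0,0,0],[0,0,0]]

```text
t: 3.4
position: [520.4, -104.7, 88.4]
eef_rot: [0.0, 0.773, 0.634, 0.001]
wrist_force: [0.2, 1.7, 2.1]
width: 0.5
gripper_force: 1.2
```

>>> shift_gripper:
  rows:
    - [[-3,0,8],[0,0,0]]
    - [[-3,0,8],[0,0,0]]
    - [[-2,0,8],[0,0,0]]
    - [[-2,0,6],[0,0,0]]
    - [[0,0,0],[0,0,0]]

```text
t: 3.9
position: [518.7, -114.7, 58.5]
eef_rot: [0.001, 0.773, 0.635, 0.001]
wrist_force: [-0.7, 1.6, 3.8]
width: 0.4
gripper_force: 1.8
```

>>> shift_gripper:
  rows:
    - [[0,0,2],[0,0,0]]
    - [[0,0,2],[0,0,0]]
    - [[0,0,0],[0,0,0]]

```text
t: 4.2
position: [518.7, -115.1, 55.4]
eef_rot: [0.001, 0.772, 0.635, 0.0]
wrist_force: [-3.0, 0.7, 10.7]
width: 0.3
gripper_force: 5.1
```

Run:
```python
from h import *
import cv2
c=cam.read_camera("top");s=cam.read_camera("side")
a=c["pixels"][160:260,250:430,::-1];b=s["pixels"][200:310,225:405,::-1]
cv2.imwrite("pics/p3.png",cv2.resize(np.vstack([a,b]),None,fx=2.8,fy=2.8,interpolation=cv2.INTER_CUBIC))
```

```text
(no output)
```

View pics/p3.png

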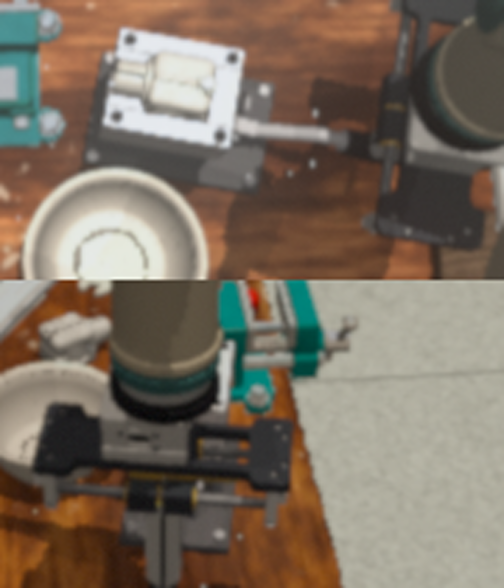

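The joint has risen: its block now covers (145–215, 50–115) of the rim in the top panel. A little more press should reach the stop, then I back up.

>>> shift_gripper:
  rows:
    - [[0,0,2],[0,0,0]]
    - [[0,0,1],[0,0,0]]
    - [[0,0,0],[0,0,0]]
    - [[0,0,0],[0,0,0]]

```text
t: 4.7
position: [518.8, -115.1, 54.7]
eef_rot: [0.002, 0.772, 0.635, 0.001]
wrist_force: [-5.4, 1.5, 25.1]
width: 0.3
gripper_force: 11.7
```

>>> shift_gripper:
  rows:
    - [[3,0,-12],[0,0,0]]
    - [[6,0,-16],[0,0,0]]
    - [[8,0,-16],[0,0,0]]
    - [[10,0,-20],[0,0,0]]
    - [[0,0,-40],[0,0,0]]
    - [[0,0,-45],[0,0,0]]
    - [[0,0,-30],[0,0,0]]
    - [[0,0,0],[0,0,0]]

```text
t: 5.5
position: [526.3, -89.1, 234.7]
eef_rot: [0.005, 0.772, 0.635, 0.003]
wrist_force: [0.1, 0.5, -0.4]
width: 0.3
gripper_force: 0.0
```

Run:
```python
from h import *
import cv2
c=cam.read_camera("top");s=cam.read_camera("side")
a=c["pixels"][160:240,280:420,::-1];b=s["pixels"][205:295,245:385,::-1]
cv2.imwrite("pics/p4.png",cv2.resize(np.vstack([a,b]),None,fx=3.5,fy=3.5,interpolation=cv2.INTER_CUBIC))
th=1.377;d=np.array([np.cos(th),np.sin(th)])
print("grasp over",tooltarget([*(np.array([550.5,48.8])+d*1),210]))
```

```text
grasp over [1.40595759e+02 1.40307798e-01 1.97137895e+01]
```

View pics/p4.png

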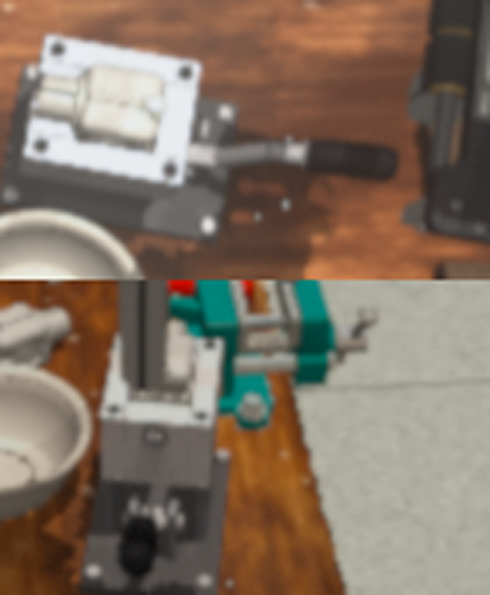

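The lever is back at rest and the joint stays raised, with its block at (80–165, 65–145) of the top panel. Now I move over it and grasp.

>>> shift_gripper:
  rows:
    - [[45,0,0],[0,0,0]]
    - [[48,0,0],[0,0,0]]
    - [[47.5,0,10],[0,0,0]]
    - [[0,0,40],[0,0,0]]
    - [[0,0,20],[0,0,0]]
    - [[0,0,0],[0,0,0]]
    - [[0,0,0],[0,0,0]]
  aperture: 80

```text
t: 6.3
position: [549.7, 50.0, 158.3]
eef_rot: [-0.001, 0.772, 0.635, -0.001]
wrist_force: [0.5, -0.5, 0.0]
width: 52.8
gripper_force: 0.0
```

Run:
```python
from h import *
th=1.377;d=np.array([np.cos(th),np.sin(th)])
print(tooltarget([*(np.array([550.5,48.8])+d*1),125]))
```

```text
[-9.70855628e-03  1.10206709e+00  3.32865504e+01]
```

>>> shift_gripper:
  rows:
    - [[0,1,0],[0,0,0]]
    - [[0,0,0],[0,0,0]]
    - [[0,0,0],[0,0,0]]
    - [[0,0,0],[0,0,0]]
    - [[0,0,12],[0,0,0]]
    - [[0,0,12],[0,0,0]]
    - [[0,0,9],[0,0,0]]
    - [[0,0,0],[0,0,0]]
  aperture: 80

```text
t: 7.1
position: [549.8, 50.1, 124.2]
eef_rot: [-0.001, 0.772, 0.635, -0.002]
wrist_force: [0.8, -0.7, 0.3]
width: 79.9
gripper_force: 0.0
```

>>> shift_gripper:
  rows:
    - [[0,0,0],[0,0,0]]
    - [[0,0,0],[0,0,0]]
    - [[0,0,0],[0,0,0]]
    - [[0,0,0],[0,0,0]]
    - [[0,0,0],[0,0,0]]
    - [[0,0,0],[0,0,0]]
    - [[0,0,0],[0,0,0]]
  aperture: 30
  force: 40

```text
t: 7.8
position: [551.7, 50.0, 126.7]
eef_rot: [0.0, 0.772, 0.635, 0.0]
wrist_force: [0.4, 0.6, 0.1]
width: 39.8
gripper_force: 40.0
```

>>> shift_gripper:
  rows:
    - [[0,0,-4],[0,0,0]]
    - [[0,0,-6],[0,0,0]]
    - [[0,0,-8],[0,0,0]]
    - [[0,0,-10],[0,0,0]]
    - [[0,0,-12],[0,0,0]]
    - [[0,0,-15],[0,0,0]]
    - [[0,0,0],[0,0,0]]
    - [[0,0,0],[0,0,0]]

```text
t: 8.6
position: [551.6, 50.0, 182.3]
eef_rot: [0.0, 0.772, 0.635, 0.0]
wrist_force: [-0.6, 0.3, -1.3]
width: 39.5
gripper_force: 40.0
```

Run:
```python
from h import *
import cv2
print(arm.get_state()["gripper_force"])
c=cam.read_camera("top");s=cam.read_camera("side")
a=c["pixels"][150:290,230:410,::-1];b=s["pixels"][185:325,205:385,::-1]
cv2.imwrite("pics/p5.png",cv2.resize(np.hstack([a,b]),None,fx=2.2,fy=2.2,interpolation=cv2.INTER_CUBIC))
# joint middle is about nest x +4 vs TCP x +1 -> 3 mm ahead in tool x
th=1.377;d=np.array([np.cos(th),np.sin(th)])
print(tooltarget([*(np.array([434.,88.5])-d*3),178]))
```

```text
39.96917188167572
[  12.18525589 -122.11289541    3.22619888]
```

View pics/p5.png

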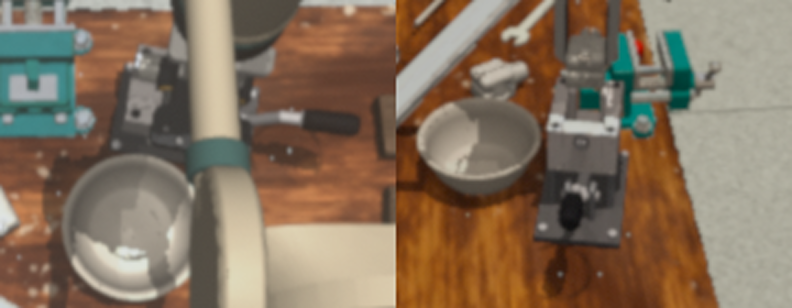

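The joint is out and held between the fingers, at about (600,60) in the picture, and the bowl has not moved. Carry it over the bowl.

>>> shift_gripper:
  rows:
    - [[2,-25,0],[0,0,0]]
    - [[2,-35,0],[0,0,0]]
    - [[2,-35,0],[0,0,0]]
    - [[2,-20,0],[0,0,0]]
    - [[0,-9,0],[0,0,0]]
    - [[0,0,0],[0,0,0]]
    - [[0,0,0],[0,0,0]]

```text
t: 9.4
position: [432.4, 81.6, 181.5]
eef_rot: [0.001, 0.772, 0.635, 0.0]
wrist_force: [-0.1, 0.2, -0.6]
width: 39.8
gripper_force: 40.0
```

>>> shift_gripper:
  rows:
    - [[0,0,20],[0,0,0]]
    - [[0,0,30],[0,0,0]]
    - [[0,0,30],[0,0,0]]
    - [[0,0,20],[0,0,0]]
    - [[0,0,0],[0,0,0]]
    - [[0,0,0],[0,0,0]]

```text
t: 10.0
position: [432.5, 81.5, 81.5]
eef_rot: [0.0, 0.772, 0.635, -0.0]
wrist_force: [0.1, 0.3, -0.8]
width: 39.6
gripper_force: 40.0
```

```bash
python3 - <<'E'
from h import *
import cv2
th=1.377;d=np.array([np.cos(th),np.sin(th)])
print(tooltarget([*(np.array([432.,88.5])-d*7),33]))
c=cam.read_camera("top");s=cam.read_camera("side")
a=c["pixels"][150:290,230:410,::-1];b=s["pixels"][185:325,185:365,::-1]
cv2.imwrite("pics/p6.png",cv2.resize(np.hstack([a,b]),None,fx=2.2,fy=2.2,interpolation=cv2.INTER_CUBIC))
E
```

```text
[-0.26635462 -1.84205786 48.46237871]
```

View pics/p6.png

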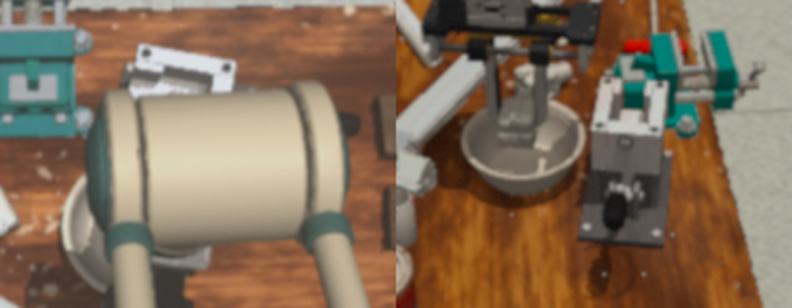

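In the side panel the joint is above the bowl's centre at (518,125). Lower and release.

>>> shift_gripper:
  rows:
    - [[0,-2,15],[0,0,0]]
    - [[0,0,15],[0,0,0]]
    - [[0,0,12],[0,0,0]]
    - [[0,0,6],[0,0,0]]
    - [[0,0,0],[0,0,0]]
    - [[0,0,0],[0,0,0]]

```text
t: 10.7
position: [430.2, 82.2, 34.2]
eef_rot: [0.001, 0.772, 0.635, 0.001]
wrist_force: [-0.0, -0.4, -0.4]
width: 39.6
gripper_force: 40.0
```

>>> shift_gripper:
  rows:
    - [[0,0,0],[0,0,0]]
    - [[0,0,0],[0,0,0]]
    - [[0,0,0],[0,0,0]]
    - [[0,0,0],[0,0,0]]
  aperture: 54

```text
t: 11.1
position: [429.5, 82.2, 33.7]
eef_rot: [0.0, 0.772, 0.635, 0.0]
wrist_force: [0.2, -1.1, -0.3]
width: 53.8
gripper_force: 0.0
```

>>> shift_gripper:
  rows:
    - [[0,0,-10],[0,0,0]]
    - [[0,0,-20],[0,0,0]]
    - [[0,0,-40],[0,0,0]]
    - [[0,0,-45],[0,0,0]]
    - [[0,0,-45],[0,0,0]]
    - [[0,0,0],[0,0,0]]
    - [[0,0,0],[0,0,0]]
    - [[0,0,0],[0,0,0]]

```text
t: 11.9
position: [428.2, 82.2, 192.6]
eef_rot: [-0.001, 0.772, 0.635, -0.001]
wrist_force: [0.5, 0.1, -1.3]
width: 54.7
gripper_force: 0.0
```

>>> shift_gripper:
  rows:
    - [[-45,0,0],[0,0,0]]
    - [[-45,0,0],[0,0,0]]
    - [[-45,0,0],[0,0,0]]
    - [[-45,0,0],[0,0,0]]
    - [[-45,0,0],[0,0,0]]
    - [[0,0,0],[0,0,0]]
    - [[0,0,0],[0,0,0]]

```text
t: 12.6
position: [384.8, -138.6, 191.9]
eef_rot: [-0.002, 0.773, 0.634, -0.0]
wrist_force: [0.2, 0.6, -0.3]
width: 53.7
gripper_force: 0.0
```

Run:
```python
from h import *
import cv2
c=cam.read_camera("top");s=cam.read_camera("side")
a=c["pixels"][150:290,230:410,::-1];b=s["pixels"][185:325,185:365,::-1]
cv2.imwrite("pics/p7.png",cv2.resize(np.hstack([a,b]),None,fx=2.2,fy=2.2,interpolation=cv2.INTER_CUBIC))
```

```text
(no output)
```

View pics/p7.png

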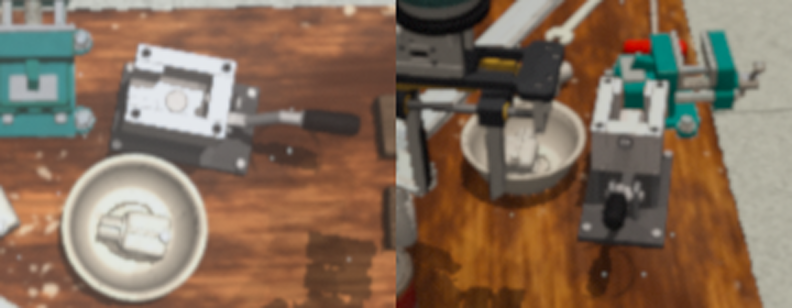

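The joint lies flat in the middle of the upright bowl, at (135,230) in the top panel. The nest's pocket is empty and the arm is clear.

```bash
python3 -c "
from cell import arm, cam
print(arm.job_done())"
```

```text
the job is handed in; nothing more can be done
None
```

The joint was ejected, lifted out and set flat in the upright bowl. The spare joint and spanner were not touched, and I handed the job in at about 13 s; no verdict came back.

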